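# Lengthen the inspection-camera pole and wake the camera

### The arm

A 6-joint arm with a two-finger parallel gripper is mounted at the origin on the work surface. World frame = base frame: x ahead of the robot, y to its left, z up, the work surface at z = 0. Lengths are in m, angles in rad, forces in N, time in s.
With the tool pointing down it reaches from about 0.425 to 0.95 m from the base axis. Payload 3.5 kg.
Tool frame: the origin (TCP) lies between the finger pads; the fingertips stand 17 mm ahead of it and the grasp point (between the pads) lies 2 mm behind it; z points along the fingers, y is the line along which they close (so a half turn about z gives the same grasp; the last joint's range is limited). The gripper opens to 85 mm and grips with 20 to 120 N. Pads are 22 mm wide; open, the fingers measure 114 mm over their backs; the gripper's body (76 mm by 85 mm) begins 54 mm behind the grasp point. The pads swing forward as they close: fully open they stand 13 mm farther back than shut.
Start: joints at [1.036, 0.286, 1.577, -0, 1.279, -0.15], TCP at [0.253, 0.626, 0.248] pointing down, gripper open.
Joint ranges: [-2.77, 2.77], [-0.9, 2.22], [0.21, 2.48], [-1.53, 4.67], [0.24, 2.81], [-2.84, 2.84]. Speed limits (rad/s): [2.79, 2.79, 3.14, 3.14, 3.14, 3.14].

### API

Orientations are given as [roll, pitch, yaw] about the fixed x, y, z axes, in that order (R = Rz(yaw) Ry(pitch) Rx(roll)).
In Python, from workcell import r, camrig gives the robot as it stands (r), with the cameras (camrig).
- The arm moves only by the tool drive_effector, called by a JSON object that holds its "name" and its "arguments", one argument or row to a line. Schema: {"type":"object","properties":{"motion":{"type":"string"},"jaw":{"type":"number"},"force":{"type":"number"},"only":{"type":"string"},"quiet":{"type":"boolean"},"lines":{"type":"string"}},"required":["motion"],"additionalProperties":false}. motion is a string of 1 to 20 rows, parted by semicolons, with the numbers parted by commas; each row has 6 numbers: dx, dy, dz in shares of the most that a row can go, 1 being 62.5 mm, then a rotation vector rx, ry, rz in parts of the range, where 1.0 means 4 rad; each row shifts and turns the commanded pose from where the row before left it, along the tool's axes as they then stand; what a row does not reach is not made up. A row lasts 1/8 s, in which the tool goes at most 0.0625 m and 0.188 rad, less where a joint would pass 70% of its speed; a pose out of reach is approached as far as the arm can. jaw is the opening from 0.0 (shut) to 1.0 (fully open), set as the call begins (left out keeps the last). The fingers move at their own pace and stop on an object; force is the grip in N (left out, the last holds). Time passes only in rows, so rows that do not move let the fingers close. The tool returns the time, the measured TCP pose, the force, the opening and the grip force at its end. only (a regular expression) keeps the lines of the reply that match it, lines (a string "A,B") keeps lines A to B, and quiet returns only ok. A shift or turn number past 1, either way, is cut back to 1. Input that does not fit is refused with a message, and nothing moves.
- r.observe(): the state, without advancing time (a new reading comes with each control period).
- camrig.capture(name): name is "scene" or "top" or "wrist"; returns the picture (420x560x3 uint8, blue, green, red); there is no depth.
- camrig.camera_model(name): a dict with "intrinsics" (3x3 intrinsics, pixels), "origin" and "orientation" of the camera in the world. Camera axes: x right, y down, z forward; pixel columns grow to the right and rows downward; lengths in m; the calibration is good to about 2 mm. A picture is of the moment at which its call begins: read the wrist's pose just before it. camera_model takes no time and is no camera call; for the wrist camera it gives the pose at the moment of the call.
- r.hand_in(): hands the job in; it is judged then, once.
The state is a dict: "time_s": time; "joints": joint angles; "dq": joint speeds; "joint_torque": joint torques, N m; "position": TCP position; "ee_rot": TCP orientation; "force": force on the tool from outside, world axes, zero at the start; "torque": the same for the moment, N m; "gripper_width": opening from 0.0 (shut) to 1.0 (fully open); "grip_force": force on a finger pad.
Only numpy, scipy, OpenCV 4.12 (cv2) and the standard library are available. Lean on these libraries where they do the work, as an engineer would, in place of code of your own. Each camera call takes 0.05 s, during which the arm holds its last target. There are 200 camera calls.

### The job

Lengthen the inspection-camera pole: press its round spring button in flush and slide the dark square sleeve out, away from the stand, until the button pops up in the sleeve's other hole. Then wake the camera with its remote: tilt the stick of the remote fully over sideways, towards the side where the pole stands, hold it there for two seconds and let it spring back upright. Leave the other things on the ledge where they are.

Things in the scene. Friction and masses are not known exactly. Their poses are not given: they have to be found in the camera images.
- pole: Telescoping camera pole held level in a fixed black stand. Origin on the ledge straight below the button; z up, y level along the pole from the stand (y = -85 to -185 mm, 140 mm high) to the camera head. Pole axis 110 mm above the ledge. A 27 mm square aluminium tube is fixed in the stand; a dark 34 mm square steel sleeve, wall 3 mm, 160 mm long, slides on it and carries the head.
- pole_axis (a point): Fixed point of the pole's axis behind the button. Its axes (and the button's and holes') are rolled 30 degrees with the square tubes: x out of the face with button and holes (away from the robot and 30 degrees up), y along the pole, away from the stand, z up and towards the robot. To close on this face and the one behind it, the gripper tilts 30 degrees, fingers along -z: down and away.
- pin_tip (a point): Tip of the button, a domed steel pin 16 mm in diameter on the inner tube; it moves in and out (x) but not along the pole. When out it stands 7 mm proud of the sleeve's face, 24 mm from the pole's axis. Its spring pushes with 2 N when out, 4.5 N when flush.
- front_hole (a point): On the sliding sleeve: centre of the square 19 mm hole, at the outer face (17 mm from the pole's axis), in which the button stands at the start. It is 75 mm from the sleeve's head end; yoke and grey camera head (48 mm wide at most) go on to 160 mm from the hole.
- rear_hole (a point): On the sliding sleeve: the second, equal hole, 60 mm nearer to the stand than the first and 25 mm from the sleeve's stand end. The button must end up in this one; fingers must not cover it then.
- sleeve (a joint): Slide of the sleeve away from the stand, m: about 0 at the start, 0.060 with the button in the rear hole (1.5 mm play). It is locked until the button is flush; then moving it makes the hole's edge press the button under the wall (5 to 10 N), it slides on easily and stops when the button pops out. Pinching the button and the face behind and moving along the pole with the sleeve does it all.
- pin (a joint): How far the button is pressed in, m: 0 fully out, 0.007 flush with the sleeve's outer face, 0.010 under the sleeve's wall, 0.0115 bottomed.
- remote: Fixed black remote-control box, 96 x 110 x 45 mm, with an upright stick in the middle of its top and a grey bar on top along the edge farther from the robot. Origin at the centre of its underside; z up, x away from the robot, y sideways towards the side where the pole stands (the robot's left). It may stand nearer to the robot or farther away (it swaps places with the dish).
- stick_knob (a point): Centre of the black ball knob, 32 mm in diameter, on top of the stick: 111 mm above the ledge, 66 mm above the stick's pivot when upright. The point turns with the stick.
- stick_side (a joint): Sideways tilt of the stick, rad: 0 upright (spring-centred), positive towards the remote's +y (towards the pole), stop at 0.45 (knob then 29 mm to the side and 7 mm lower). Needs about 3 N at the knob.
- stick_fore (a joint): Tilt of the stick away from (+) or towards (-) the robot, rad, spring-centred too; stop at 0.45. To be left near 0.
- dish: Bystander: low round white ceramic dish, 90 mm wide, 28 mm high; origin at the centre of its underside.
- jug: Bystander: green closed jug, 90 x 150 mm, 215 mm high, off to the robot's left; origin at the centre of its underside.
- funnel: Bystander: grey plastic funnel standing mouth down, 130 mm wide and high, beyond the pole; origin at the centre of its underside.
- socket: Bystander: upright aluminium socket, 48 mm wide, 65 mm high, between the robot and the pole; origin at the centre of its underside.
- wiper: Bystander: grey wiper arm, 320 mm long, 20 mm high, lying beyond the pole, its length along its y.
- screwdriver: Bystander: screwdriver lying on the ledge at the left, its length along its x.

How it is judged:
On the way, in this order (a step that is already met when the one before it is completed fails the run):
1. the button is pressed in flush (value of joint pin above 0.006 m), for 0.05 s.
2. the sleeve has slid out to the other hole and the button has popped out in it (value of joint sleeve between 0.056 and 0.064 m and value of joint pin below 0.0025 m), for 0.2 s.
3. the stick is tilted sideways towards the pole (at least 0.3 rad, fore-and-aft within 0.2 rad) and held for 1.5 s (value of joint stick_side above 0.3 rad and value of joint stick_fore between -0.2 and 0.2 rad), for 1.5 s.
At the end, for the whole second after the job is handed in: The sleeve stands 60 mm out (within 4 mm) with the button popped out in its rear hole (pressed in less than 2.5 mm); the stick, after having been held over towards the pole, stands upright again (within 0.06 rad both ways); no bystander has been shifted 30 mm or more (all of step 2 and value of joint stick_side between -0.06 and 0.06 rad and value of joint stick_fore between -0.06 and 0.06 rad); the robot touches nothing.
It fails at once if a bystander (dish, jug, funnel, socket, wiper arm or screwdriver) is shifted by more than 30 mm (distance of any of dish, jug, funnel, socket, wiper, screwdriver from where it was at the start of the episode above 0.03 m).
It also fails if it takes over 54 s, if anything falls off the work surface, if the arm or the gripper's body presses on something with over 40 N, if the wrist force passes 120 N, or if a joint passes its speed limit or range.

## Working session

There is one attempt and no reset: what is moved stays moved. The work goes in short steps, Python scripts to look and compute and a tool call to move; the robot and the scene stay as the last step left them, time stands still between calls to the robot, and variables do not carry over. Pictures are saved under pics/ and viewed, at most 10 in all, crops included, and the job is handed in when it is done.

```bash
ls; mkdir -p pics
```

Run:
```python
from workcell import r, camrig
import cv2,numpy as np
o=r.observe();print({k:np.round(v,3).tolist() for k,v in o.items()})
for n in("scene","top"):
    cv2.imwrite(f"pics/{n}0.png",camrig.capture(n));m=camrig.camera_model(n)
    print(n,np.round(m["intrinsics"],1).tolist(),np.round(m["origin"],4).tolist(),np.round(m["orientation"],4).tolist())
```

```text
pics
workcell.py
{'time_s': 0.0, 'joints': [1.036, 0.287, 1.578, 0.0, 1.279, -0.15], 'dq': [-0.001, 0.0, -0.002, 0.001, 0.0, 0.0], 'joint_torque': [0.002, -40.597, -29.263, -0.0, 0.006, 0.0], 'position': [0.253, 0.625, 0.247], 'ee_rot': [-3.139, -0.0, 2.757], 'force': [0.257, -0.51, 0.967], 'torque': [0.021, 0.025, -0.06], 'grip_force': 0.0, 'gripper_width': 0.999}
scene [[502.2, 0.0, 276.7], [0.0, 502.2, 206.9], [0.0, 0.0, 1.0]] [1.1111, 0.3868, 1.1359] [-2.6249, -0.0058, 2.0147]
top [[409.9, 0.0, 285.2], [0.0, 409.9, 206.6], [0.0, 0.0, 1.0]] [0.4216, 0.1275, 1.1556] [-3.0062, -0.0248, -1.5463]
```

View pics/scene0.png

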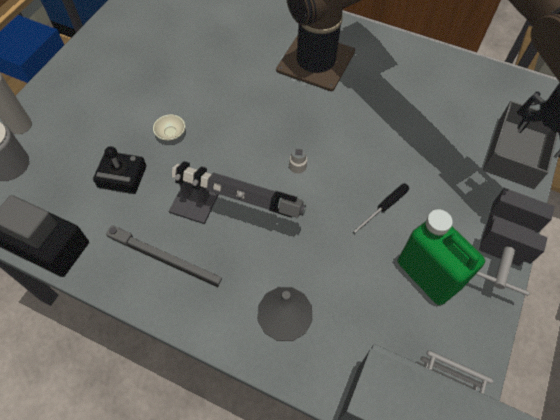

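View pics/top0.png

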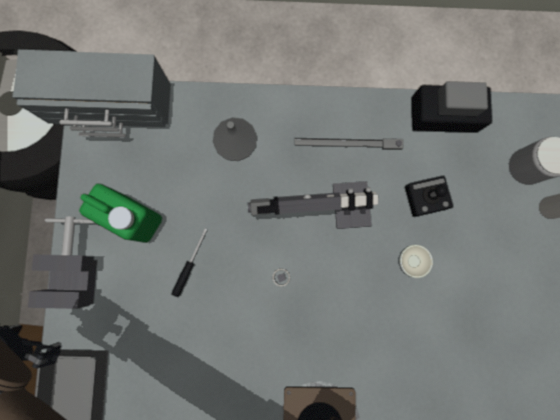

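The overview shows the pole in both pictures, with the head towards +y, the stand near (355,203) in top, the remote near (430,195), and the dish nearer the robot. I'll zoom in on the pole and the remote.

Run:
```python
import cv2,numpy as np
s=cv2.imread("pics/scene0.png")[135:235,85:315];t=cv2.imread("pics/top0.png")[165:265,240:470]
f=lambda a:cv2.resize(a,(782,300),interpolation=cv2.INTER_CUBIC) if 0 else cv2.resize(a,None,fx=3.4,fy=3,interpolation=cv2.INTER_CUBIC)
c=np.vstack([f(s),f(t)]);c=np.clip(c*1.6,0,255).astype(np.uint8);print(c.shape);cv2.imwrite("pics/crop1.png",c)
```

```text
(600, 782, 3)
```

View pics/crop1.png

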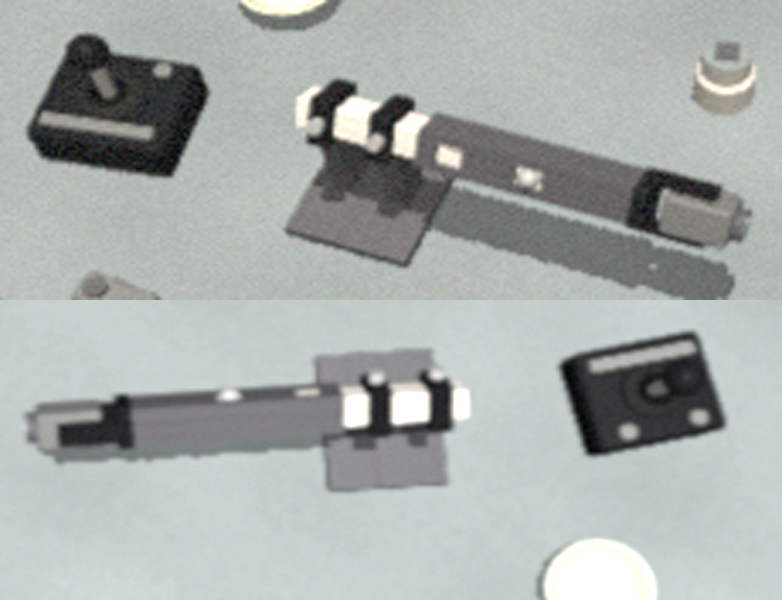

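Create h.py:
```python
from workcell import r, camrig
import numpy as np
from scipy.spatial.transform import Rotation as R
from scipy.optimize import least_squares
def proj(n,P):
    m=camrig.camera_model(n);Rc=R.from_euler('xyz',m["orientation"]).as_matrix()
    c=(np.atleast_2d(P)-m["origin"])@Rc; K=np.array(m["intrinsics"])
    return (c[:,:2]/c[:,2:])*[K[0,0],K[1,1]]+K[:2,2]
S=lambda u,v:(85+u/3.4,135+v/3)
T=lambda u,v:(240+u/3.4,65+v/3)
def w(p,L): return R.from_euler('z',p[2]).apply(L)+[p[0],p[1],0]
c,s=np.cos(np.pi/6),.5
ax=lambda d,y:[d*c,y,.11+d*s]
```

Run:
```python
from h import *
L=[ax(.022,0),ax(.0155,-.06),[0,.16,.11]]
sp=np.array([S(528,175),S(449,156),S(747,222)]);tp=np.array([T(229,394),T(307,392),T(30,427)])
f=lambda p:np.r_[(proj("scene",w(p,L))-sp).ravel(),(proj("top",w(p,L))-tp).ravel()]
q=least_squares(f,[.45,.1,0]);print("pole",q.x,np.round(f(q.x),1))
sp2=np.array([S(88,52),S(40,118),S(153,132)]);tp2=np.array([T(688,377),T(694,345),T(590,366)])
g=lambda p:np.r_[(proj("scene",w(p,[[0,0,.111],[p[3],-p[4],.05],[p[3],p[4],.05]]))-sp2).ravel(),(proj("top",w(p,[[0,0,.111],[p[3],-p[4],.05],[p[3],p[4],.05]]))-tp2).ravel()]
q=least_squares(g,[.45,-.2,0,.04,.04]);print("remote",q.x,np.round(g(q.x),1))
# rough others z~0.03
```

```text
pole [0.57537735 0.04632991 0.10832283] [-1.5  0.4 -0.8 -1.6  0.9  0.   0.3 -1.1  0.7  0.1 -2.7  0.8]
remote [ 0.61848818 -0.30081043  0.27790998  0.03308276  0.04442038] [-0.4 -0.8 -0.3 -1.  -0.4 -0.7 -1.3 -0.2 -0.3 -1.  -0.2 -0.2]
```

Add to h.py:
```python
def pole_pose(p,dx=0,dy=0,dz=0):
    A=R.from_euler('z',p[2])*R.from_euler('y',-np.pi/6)   # local axes x,y,z
    M=A.as_matrix(); pos=np.array([p[0],p[1],.11])+M@[dx,dy,dz]
    return pos,R.from_matrix(np.c_[M[:,1],M[:,0],-M[:,2]])
def delta(pos,Rt):
    o=r.observe();Rc=R.from_euler('xyz',o["ee_rot"])
    print("t",o["time_s"],"first rot:",np.round((Rc.inv()*Rt).as_rotvec(),4),"then trans (target axes):",np.round(Rt.inv().apply(pos-o["position"]),4),"| trans first(cur axes):",np.round(Rc.inv().apply(pos-o["position"]),4))
```

Run:
```python
from h import *
delta(*pole_pose([.575,.046,.1],dz=.14))
def gp(n,u,v,z):
    f=lambda a:(proj(n,[a[0],a[1],z])-[u,v]).ravel(); return np.round(least_squares(f,[.4,0]).x,3)
print("jug",gp("top",120,218,.21),"sock",gp("top",281,277,.06),"dish",gp("top",416,262,.02),"fun",gp("top",232,127,.12),gp("top",236,140,0),"wiper",gp("top",295,143,.02),gp("top",400,144,.02))
m=camrig.camera_model("wrist");o=r.observe();Rc=R.from_euler('xyz',o["ee_rot"])
print(m["intrinsics"],Rc.inv().apply(m["origin"]-np.array(o["position"])),(Rc.inv()*R.from_euler('xyz',m["orientation"])).as_matrix().round(3))
```

```text
t 0.1 first rot: [-0.4727 -0.2832  1.0604] then trans (target axes): [-0.6084  0.1588  0.11  ] | trans first(cur axes): [-0.4539 -0.4486  0.0166]
jug [0.514 0.486] sock [0.384 0.11 ] dish [ 0.432 -0.263] fun [0.769 0.249] [0.771 0.25 ] wiper [0.761 0.08 ] [ 0.768 -0.223]
[[336.99299293   0.         285.11128247]
 [  0.         336.99299293 207.5952461 ]
 [  0.           0.           1.        ]] [ 7.95555395e-02  2.14090247e-05 -1.24436734e-01] [[ 0.001 -0.951 -0.309]
 [ 1.     0.001  0.   ]
 [-0.    -0.309  0.951]]
```

The manual's scale: shifts go in shares of 62.5 mm and turns go in shares of 4 rad. Converting my numbers, -0.05 m is -0.8, -0.0413 m is -0.6608, 0.1515 rad / 4 = 0.0379.

{"name": "drive_effector", "arguments": {
  "motion": "0,0,-0.8,0,0,0;-0.6608,-0.6528,0,0,0,0;-0.6608,-0.6528,0,0,0,0;-0.6608,-0.6528,0,0,0,0;-0.6608,-0.6528,0,0,0,0;-0.6608,-0.6528,0,0,0,0;-0.6608,-0.6528,0,0,0,0;-0.6608,-0.6528,0,0,0,0;-0.6608,-0.6528,0,0,0,0;-0.6608,-0.6528,0,0,0,0;-0.6608,-0.6528,0,0,0,0;-0.6608,-0.6528,0,0,0,0;0,0,0,-0.0169,-0.0101,0.0379;0,0,0,-0.0169,-0.0101,0.0379;0,0,0,-0.0169,-0.0101,0.0379;0,0,0,-0.0169,-0.0101,0.0379;0,0,0,-0.0169,-0.0101,0.0379;0,0,0,-0.0169,-0.0101,0.0379;0,0,0,-0.0169,-0.0101,0.0379;0,0,0,0,0,0",
  "jaw": 1.0
}}

```text
time_s: 2.6
position: [0.5048, 0.0395, 0.2972]
ee_rot: [2.619, -0.001, 1.673]
force: [0.3, 0.1, 0.5]
gripper_width: 1.002
grip_force: 0.0
```

Run:
```python
from h import *
import cv2
delta(*pole_pose([.575,.046,.1],dz=.14))
m=camrig.camera_model("wrist");i=camrig.capture("wrist");cv2.imwrite("pics/w1.png",cv2.resize(i,(784,588),interpolation=cv2.INTER_CUBIC))
import json;json.dump({k:np.array(v).tolist() for k,v in m.items()},open("w1.json","w"))
```

```text
t 2.6 first rot: [-0.0009 -0.002   0.0012] then trans (target axes): [-0.0006 -0.0326  0.0573] | trans first(cur axes): [-0.0007 -0.0325  0.0573]
```

View pics/w1.png

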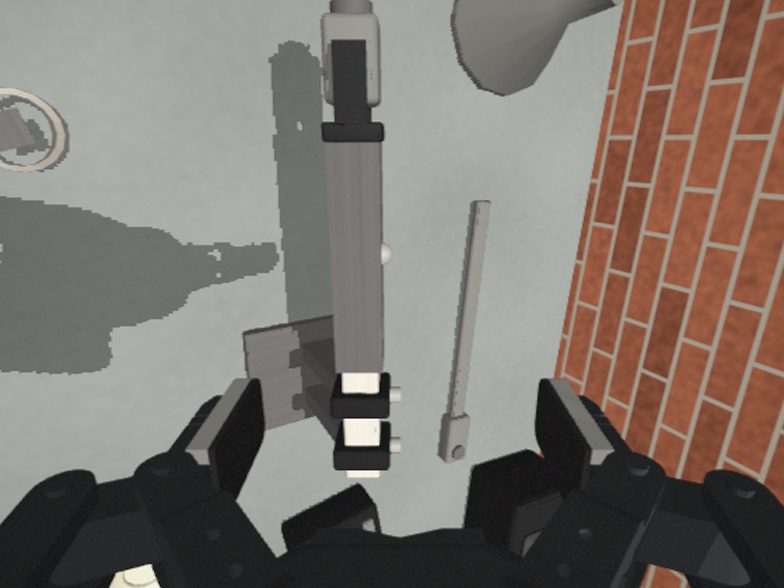

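The wrist view shows the pole straight ahead. The button is at (386,254), the sleeve's stand-end corners at (335,373) and (383,373), and its head end at y≈141.

Add to h.py:
```python
import json
def projm(m,P):
    Rc=R.from_euler('xyz',m["orientation"]).as_matrix();c=(np.atleast_2d(P)-m["origin"])@Rc;K=np.array(m["intrinsics"])
    return (c[:,:2]/c[:,2:])*[K[0,0],K[1,1]]+K[:2,2]
axl=lambda x,y,z:[x*c-z*s,y,.11+x*s+z*c]
```

Run:
```python
from h import *
m=json.load(open("w1.json"))
L=[axl(.021,0,0),axl(-.017,-.085,.017),axl(.017,-.085,.017),axl(-.017,.075,.017),axl(.017,.075,.017)]
px=np.array([(387,254),(335,373),(383,373),(328,141),(382,141)])/1.4
f=lambda p:(projm(m,w(p,L))+[0,0]-px).ravel()
q=least_squares(f,[.575,.046,.1]);print(q.x,f(q.x).round(1))
delta(*pole_pose(q.x,dz=-.002));delta(*pole_pose(q.x,dz=.06))
```

```text
[0.57859545 0.0494246  0.09006071] [ 1.1 -0.5  0.1 -0.1 -0.6  0.2 -0.5 -0.  -0.   0.4]
t 2.65 first rot: [-0.0003 -0.0068  0.0106] then trans (target axes): [ 0.0035 -0.03    0.2016] | trans first(cur axes): [ 0.0024 -0.0299  0.2016]
t 2.65 first rot: [-0.0003 -0.0068  0.0106] then trans (target axes): [ 0.0035 -0.03    0.1396] | trans first(cur axes): [ 0.0028 -0.0299  0.1396]
```

To row units: 0.047 m is 0.752, 0.046 m is 0.736, 0.0053 rad / 4 = 0.0013.

{"name": "drive_effector", "arguments": {
  "motion": "0.0288,-0.24,0,0,-0.0009,0.0013;0.0288,-0.24,0,0,-0.0009,0.0013;0,0,0.752,0,0,0;0,0,0.752,0,0,0;0,0,0.736,0,0,0;0,0,0,0,0,0;0,0,0,0,0,0"
}}

```text
time_s: 3.52
position: [0.5495, 0.0464, 0.1631]
ee_rot: [2.616, -0.001, 1.658]
force: [0.1, 0.3, 0.3]
gripper_width: 1.002
grip_force: 0.0
```

Run:
```python
from h import *
import cv2
p=[.57860,.04942,.09006]
delta(*pole_pose(p,dz=-.004))
m=camrig.camera_model("wrist");i=camrig.capture("wrist")
q=[axl(.024,0,0),axl(.017,0,0),axl(-.017,-.085,.017),axl(.017,-.085,.017),axl(-.017,.075,.017),axl(.017,.075,.017)]
for a in projm(m,w(p,q))*1.4: cv2.drawMarker(i:=i.copy(),tuple((a/1.4).astype(int)),(0,0,255),0,7,1)
print((projm(m,w(p,q))*1.4).round())
cv2.imwrite("pics/w2.png",cv2.resize(i,(784,588),interpolation=cv2.INTER_CUBIC))
```

```text
t 3.525 first rot: [ 0.0021  0.0008 -0.0025] then trans (target axes): [ 0.0004 -0.0012  0.0646] | trans first(cur axes): [ 0.0005 -0.0013  0.0646]
[[454. 332.]
 [438. 333.]
 [360. 523.]
 [436. 523.]
 [347. 150.]
 [447. 150.]]
```

View pics/w2.png

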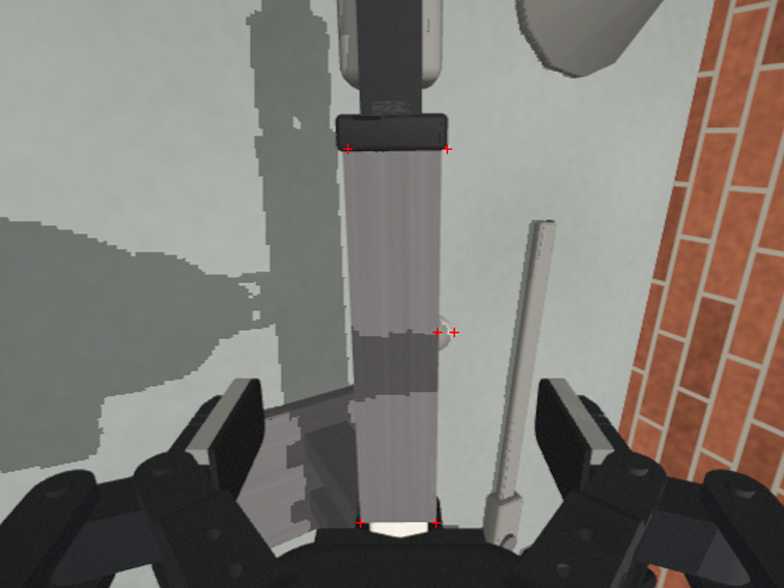

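The model matches: the button is at about (446,332), and the sleeve sits about 1 mm further towards the robot than predicted. I'll descend and pinch.

{"name": "drive_effector", "arguments": {
  "motion": "0.0064,-0.032,0,0,0,0;0,0,0.528,0,0,0;0,0,0.512,0,0,0;0,0,0,0,0,0"
}}

```text
time_s: 4.08
position: [0.5796, 0.0497, 0.1039]
ee_rot: [2.619, -0.002, 1.658]
force: [-0.5, -0.1, -0.1]
gripper_width: 1.001
grip_force: 0.0
```

{"name": "drive_effector", "arguments": {
  "motion": "0,0,0,0,0,0;0,0,0,0,0,0;0,0,0,0,0,0;0,0,0,0,0,0;0,0,0,0,0,0;0,0,0,0,0,0;0,0,0,0,0,0;0,0,0,0,0,0",
  "jaw": 0,
  "force": 40
}}

```text
time_s: 5.08
position: [0.5802, 0.0496, 0.1065]
ee_rot: [2.616, 0.001, 1.661]
force: [-9.2, -0.9, 9.6]
gripper_width: 0.391
grip_force: 39.0
```

To row units: 0.006 m is 0.096, 0.004 m is 0.064.

{"name": "drive_effector", "arguments": {
  "motion": "0.064,0,-0.024,0,0,0;0.064,0,-0.016,0,0,0;0.096,0,0,0,0,0;0.096,0,0,0,0,0;0.096,0,0,0,0,0;0.096,0,0,0,0,0;0.096,0,0,0,0,0;0.096,0,0,0,0,0;0.096,0,0,0,0,0;0.064,0,0,0,0,0;0.048,0,0,0,0,0;0.048,0,0,0,0,0;0,0,0,0,0,0;0,0,0,0,0,0"
}}

```text
time_s: 6.82
position: [0.5739, 0.109, 0.1067]
ee_rot: [2.616, 0.001, 1.659]
force: [8.0, 0.4, -8.4]
gripper_width: 0.39
grip_force: 43.5
```

Run:
```python
from h import *
import cv2
for n in("scene","wrist"): cv2.imwrite(f"pics/{n}3.png",camrig.capture(n))
a=cv2.resize(cv2.imread("pics/scene3.png")[120:250,150:350],(780,507),interpolation=cv2.INTER_CUBIC);cv2.imwrite("pics/s3.png",np.clip(a*1.5,0,255).astype(np.uint8))
```

```text
(no output)
```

View pics/s3.png

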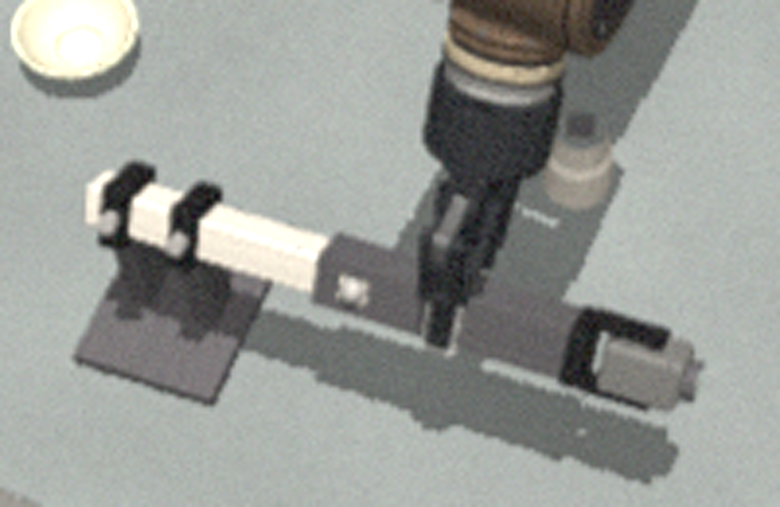

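The sleeve is out, and the button shows in the rear hole at (351,290). I'll confirm it's locked with a small tug.

To row units: 0.002 m is 0.032, 0.001 m is 0.016.

{"name": "drive_effector", "arguments": {
  "motion": "0.032,0,0,0,0,0;0.016,0,0,0,0,0;0,0,0,0,0,0;0,0,0,0,0,0"
}}

```text
time_s: 7.42
position: [0.5737, 0.1109, 0.1066]
ee_rot: [2.616, 0.002, 1.659]
force: [6.1, -4.6, -7.8]
gripper_width: 0.39
grip_force: 43.6
```

{"name": "drive_effector", "arguments": {
  "motion": "-0.048,0,0,0,0,0;0,0,0,0,0,0"
}}

```text
time_s: 7.68
position: [0.574, 0.1089, 0.1067]
ee_rot: [2.616, 0.001, 1.659]
force: [7.9, -0.3, -7.5]
gripper_width: 0.394
grip_force: 43.4
```

To row units: -0.05 m is -0.8, -0.04 m is -0.64.

{"name": "drive_effector", "arguments": {
  "motion": "0,0,0,0,0,0;0,0,0,0,0,0;0,0,0,0,0,0;0,0,0,0,0,0;0,0,-0.16,0,0,0;0,0,-0.64,0,0,0;0,0,-0.8,0,0,0;0,0,-0.8,0,0,0;0,0,-0.8,0,0,0;0,0,0,0,0,0",
  "jaw": 1.0
}}

```text
time_s: 8.93
position: [0.4748, 0.1004, 0.2866]
ee_rot: [2.605, 0.001, 1.658]
force: [-0.0, -0.6, 0.1]
gripper_width: 0.997
grip_force: 0.0
```

Run:
```python
from h import *
import cv2
i=camrig.capture("scene");cv2.imwrite("pics/s4.png",cv2.resize(i[120:250,70:350],None,fx=2.8,fy=2.8,interpolation=cv2.INTER_CUBIC))
Rt=R.from_euler('xyz',[np.pi,0,.278]);delta(np.array([.6185,-.3008,.25]),Rt);print(r.observe()["joints"])
```

```text
t 8.975 first rot: [ 0.4432 -0.3659  1.3454] then trans (target axes): [0.0286 0.4254 0.0334] | trans first(cur axes): [-0.4122  0.0769  0.0838]
[-0.03033723 -0.46320627  2.2682599   0.08221348  0.81026669 -0.15829307]
```

To row units: 0.053 m is 0.848, 0.0036 m is 0.0576, 0.1682 rad / 4 = 0.0421.

{"name": "drive_effector", "arguments": {
  "motion": "0,0,0,0.0139,-0.0114,0.0421;0,0,0,0.0139,-0.0114,0.0421;0,0,0,0.0139,-0.0114,0.0421;0,0,0,0.0139,-0.0114,0.0421;0,0,0,0.0139,-0.0114,0.0421;0,0,0,0.0139,-0.0114,0.0421;0,0,0,0.0139,-0.0114,0.0421;0,0,0,0.0139,-0.0114,0.0421;0.0576,0.848,0,0,0,0;0.0576,0.848,0,0,0,0;0.0576,0.848,0,0,0,0;0.0576,0.848,0,0,0,0;0.0576,0.848,0,0,0,0;0.0576,0.848,0,0,0,0;0.0576,0.848,0,0,0,0;0.0576,0.848,0,0,0,0;0,0,0,0,0,0"
}}

```text
time_s: 11.1
position: [0.6176, -0.3028, 0.2749]
ee_rot: [-3.136, 0.009, 0.274]
force: [0.4, 0.5, 0.1]
gripper_width: 1.001
grip_force: 0.0
```

Run:
```python
from h import *
import cv2
p=[.6185,-.3008,.278]
delta(np.array([.6185,-.3008,.111]),R.from_euler('xyz',[np.pi,0,.278]))
m=camrig.camera_model("wrist");i=camrig.capture("wrist")
L=[[0,0,.111],[.048,.055,.045],[.048,-.055,.045],[-.048,.055,.045],[-.048,-.055,.045]]
a=projm(m,w(p,L));print((a*1.4).round())
json.dump({k:np.array(v).tolist() for k,v in m.items()},open("w5.json","w"))
for q in a: cv2.drawMarker(i:=i.copy(),tuple(q.round().astype(int)),(0,0,255),0,7,1)
cv2.imwrite("pics/w5.png",cv2.resize(np.clip(i*1.5,0,255).astype(np.uint8),(784,588),interpolation=cv2.INTER_CUBIC))
```

```text
t 11.1 first rot: [-0.0058  0.0094 -0.0042] then trans (target axes): [ 0.0014 -0.0016  0.1639] | trans first(cur axes): [ 0.003  -0.0007  0.1639]
[[398. 264.]
 [323. 177.]
 [474. 177.]
 [330. 301.]
 [468. 301.]]
```

View pics/w5.png

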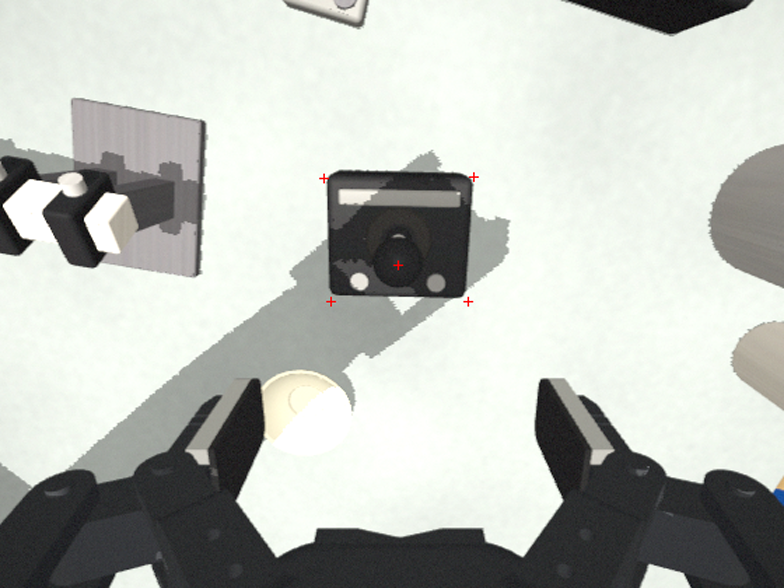

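View pics/s4.png

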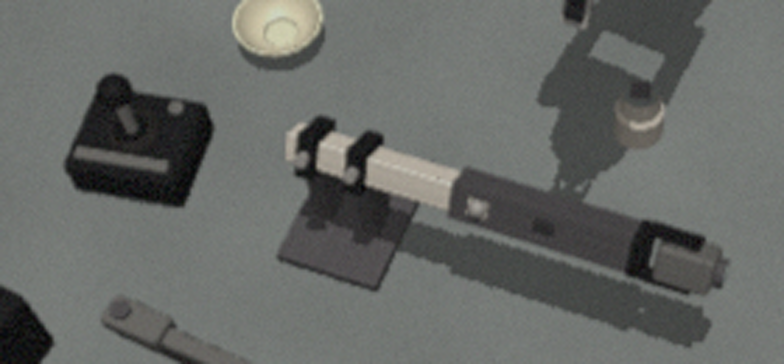

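The pole is extended, with the button in the rear hole at (477,208). The knob at (398,261) is where predicted, so I'll lower the open fingers either side of it and push towards the pole.

To row units: 0.045 m is 0.72, 0.04 m is 0.64, -0.005 rad / 4 = -0.0013.

{"name": "drive_effector", "arguments": {
  "motion": "0.016,-0.016,0.64,-0.0013,0.0023,-0.001;0.016,0,0.72,0,0,0;0,0,0.72,0,0,0;0,0,0.64,0,0,0;0,0,0,0,0,0;0,0,0,0,0,0",
  "jaw": 0.6
}}

```text
time_s: 11.9
position: [0.6206, -0.2978, 0.1105]
ee_rot: [3.138, -0.004, 0.283]
force: [0.4, 0.5, 0.1]
gripper_width: 0.604
grip_force: 0.0
```

{"name": "drive_effector", "arguments": {
  "motion": "0,-0.096,0,0,0,0;0,-0.096,0,0,0,0;0,-0.096,0,0,0,0;0,-0.096,0.016,0,0,0;0,-0.096,0.016,0,0,0;0,-0.08,0.016,0,0,0;0,0,0,0,0,0;0,0,0,0,0,0"
}}

```text
time_s: 12.9
position: [0.6103, -0.2649, 0.1062]
ee_rot: [3.138, -0.004, 0.282]
force: [0.5, -2.2, 1.4]
gripper_width: 0.603
grip_force: 1.1
```

Run:
```python
from h import *
import cv2
o=r.observe();print(w([0,0,-.278],np.array([np.array(o["position"])-[.6185,-.3008,0]])),o["force"])
a=camrig.capture("wrist");b=camrig.capture("scene")[110:215,60:200]
c_=np.hstack([cv2.resize(a,(400,300)),cv2.resize(b,(400,300),interpolation=cv2.INTER_CUBIC)])
cv2.imwrite("pics/c6.png",np.clip(c_*1.8,0,255).astype(np.uint8))
```

```text
[[0.0019919  0.03678928 0.10617058]] [ 0.51373647 -2.21433055  1.42768438]
```

View pics/c6.png

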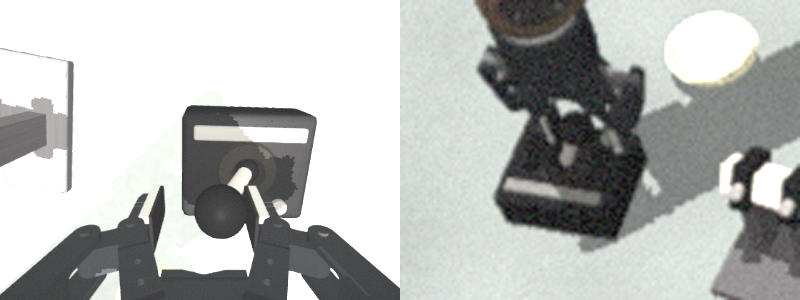

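The stick is leaning well over towards the pole, at an estimated 0.4 rad. Next I hold it there, then return.

{"name": "drive_effector", "arguments": {
  "motion": "0,0,0,0,0,0;0,0,0,0,0,0;0,0,0,0,0,0;0,0,0,0,0,0;0,0,0,0,0,0;0,0,0,0,0,0;0,0,0,0,0,0;0,0,0,0,0,0;0,0,0,0,0,0;0,0,0,0,0,0;0,0,0,0,0,0;0,0,0,0,0,0;0,0,0,0,0,0;0,0,0,0,0,0;0,0,0,0,0,0;0,0,0,0,0,0;0,0,0,0,0,0;0,0,0,0,0,0"
}}

```text
time_s: 15.25
position: [0.6102, -0.2646, 0.106]
ee_rot: [3.139, -0.003, 0.282]
force: [1.2, -2.1, 0.7]
gripper_width: 0.6
grip_force: 1.1
```

{"name": "drive_effector", "arguments": {
  "motion": "0,0.144,0,0,0,0;0,0.144,0,0,0,0;0,0.144,0,0,0,0;0,0.128,0,0,0,0;0,0,0,0,0,0;0,0,0,0,0,0"
}}

```text
time_s: 16.0
position: [0.6197, -0.298, 0.1058]
ee_rot: [3.14, -0.003, 0.282]
force: [0.3, 0.1, 1.0]
gripper_width: 0.601
grip_force: 0.0
```

{"name": "drive_effector", "arguments": {
  "motion": "0,0,0,0,0,0;0,0,0,0,0,0;0,0,-0.32,0,0,0;0,0,-0.8,0,0,0;0,0,-0.8,0,0,0;0,0,-0.8,0,0,0;0,0,0,0,0,0;0,0,0,0,0,0;0,0,0,0,0,0;0,0,0,0,0,0",
  "jaw": 1.0
}}

```text
time_s: 17.25
position: [0.6187, -0.2975, 0.2741]
ee_rot: [3.141, -0.001, 0.282]
force: [-0.7, -1.1, 0.4]
gripper_width: 1.002
grip_force: 0.0
```

Run:
```python
from workcell import r, camrig
import cv2,numpy as np
a=camrig.capture("scene")[110:250,60:340];b=camrig.capture("wrist")
cv2.imwrite("pics/c7.png",np.clip(np.hstack([cv2.resize(a,(500,300)),cv2.resize(b,(300,300))])*1.6,0,255).astype(np.uint8))
```

```text
(no output)
```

View pics/c7.png

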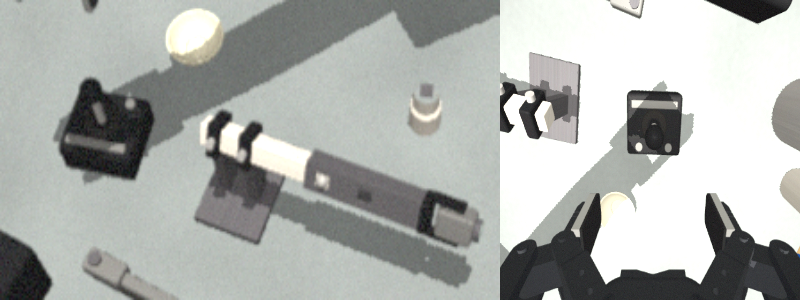

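The stick is upright again, the button is in the rear hole, and the bystanders haven't moved. Handing in.

```bash
python3 -c "
from workcell import r, camrig
print(r.hand_in())"
```

```text
the job is handed in; nothing more can be done
None
```

I handed the job in at about 17 s of the 54 s limit, but the hand-in returned no verdict. The pictures show the sleeve out about 60 mm with the button up in its rear hole; the stick was held over towards the pole for over 2 s at an estimated 0.4 rad and is upright again, and the nearby bystanders look unmoved.

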